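# Clamp the slicing disc with its wing nut

### The arm

A 7-joint arm with a two-finger parallel gripper is mounted at the origin on the work surface. World frame = base frame: x ahead of the robot, y to its left, z up, the work surface at z = 0. Lengths are in m, angles in rad, forces in N, time in s.
With the tool pointing down it reaches from about 0.4 to 0.85 m from the base axis. Payload 10.4 kg.
Tool frame: the origin (TCP) lies on the mounting face of the last link; the fingertips stand r.tips_ahead ahead of it and the grasp point (between the pads) lies 164 mm ahead of it (r.tips_ahead is the distance from the TCP to the fingertips, in m); z points along the fingers, y is the line along which they close (so a half turn about z gives the same grasp; the last joint's range is limited). The gripper opens to 87 mm and grips with 3 to 60 N. Pads are 19 mm wide; open, the fingers measure 117 mm over their backs; the gripper's body (75 mm by 190 mm) begins 51 mm behind the grasp point.
Start: joints at [1.182, 0.332, -0.065, 1.46, 0.022, 1.35, -0.088], TCP at [0.224, -0.584, 0.405] pointing down, gripper open.
Joint ranges: [-2.6, 2.6], [-0.5, 2.12], [-1.47, 1.34], [0.16, 2.42], [-1.27, 4.41], [0.06, 2.06], [-2.6, 2.6]. Speed limits (rad/s): [2.22, 2.22, 2.79, 2.79, 3.14, 3.14, 3.14].

### API

Orientations are given as a unit quaternion [x, y, z, w].
In Python, from bench import telemetry, imaging, job, r gives the robot as it stands.
- The arm moves only by the tool move_arm, never from a script. Its argument "steps" is a list of rows, each an object of numbers: "dx", "dy", "dz": the shift along the tool's x, y, z in cm; "spin": the turn about the tool's z in rad. In form: [{"dx": .., "dy": .., "dz": .., "spin": ..}, ...]. A call has 1 to 12 rows; each row shifts and turns the commanded pose from where the row before left it, along the tool's axes as they then stand; what a row does not reach is not made up. A row lasts 1/10 s, in which the tool goes at most 50 mm and 8.59 degrees, less where a joint would pass 70% of its speed; a pose out of reach is approached as far as the arm can. A call with a gripper value outside its range is refused whole. "claw" is the finger opening in cm, from 0 to 8.7, set as the call begins (left out, the last holds). The fingers move at their own pace and stop on an object; "squeeze" is the grip in N (left out, the last holds). Time passes only in rows, so rows that do not move let the fingers close. It gives the time, the measured TCP pose, the force, the opening and the grip force at its end, in the units of the state.
- telemetry.read_state(): the state, without advancing time (a new reading comes with each control period).
- imaging.camera(name): name is "scene" or "top"; returns a dict with "img" (384x512x3 uint8, red, green, blue), "camera_matrix" (3x3 intrinsics, pixels), "R" (3x3) and "t" (3): a world point X has camera coordinates R X + t. Camera axes: x right, y down, z forward; pixel columns grow to the right and rows downward; lengths in m; the calibration is good to about 2 mm. A picture is of the moment at which its call begins. There is no depth.
- job.close_job(): hands the job in; it is judged then, once.
The state is a dict: "time": time; "joint_positions": joint angles; "joint_vel": joint speeds; "joint_torque": joint torques, N m; "ee_pos": TCP position; "eef_rot": TCP orientation; "ft_force": force on the tool from outside, world axes, zero at the start; "torque": the same for the moment, N m; "width": finger opening in m; "grip_force": force on a finger pad.
Only numpy, scipy, OpenCV 4.12 (cv2) and the standard library are available. Lean on these libraries where they do the work, as an engineer would, in place of code of your own. Each camera call takes 0.05 s, during which the arm holds its last target. There are 200 camera calls.

### The job

Clamp the vegetable slicer's disc down with the black wing nut: lower the nut over the spindle, press it down lightly against the sprung collar and turn it backward (counter-clockwise from above) until the thread start drops, then turn it forward (clockwise) until it is snug and fully home on the disc's hub, and let go. Do not force it or ram it down on the spindle, and leave the other things on the worktop where they are.

Things in the scene. Friction and masses are not known exactly. Their poses are not given: they have to be found in the camera images.
- wing_nut: Loose black plastic wing nut with closed top, standing on the worktop, 60 mm tall, about 0.09 kg; round hub 46 mm in diameter, 33 mm high, wing bar above. Origin: centre of the underside, z up. Bore 33 mm in diameter, 30 mm deep. Its thread: two opposite pins on the nut's +x and -x sides, 4.5 mm thick, ends 11.5 mm from the axis, lower side 10 mm above the underside.
- wing_bar (a point): Centre of the nut's flat straight wing bar: 72 mm long along x, 12 mm thick along y, 27 mm high (33 to 60 mm above the nut's underside), to be pinched across its thickness; a grip of 20 N turns it. Snug, and against a stop tooth or wall, it resists with some 0.3 N m; over about 0.5 N m is forcing it.
- hub_top (a point): Centre of the flat round top of the disc's steel hub (56 mm in diameter, 95 mm above the worktop), on the spindle's axis, z up. The nut is home with its underside on it. The fixed upright spindle has a coarse right-hand two-start thread: clockwise from above the nut goes down 18 mm per turn, has 1.5 mm of axial play, and is tight about 2.5 rad after the drop.
- spindle_end (a point): Centre of the spindle's flat end face (30 mm in diameter, 23.4 mm above the hub; a 21 mm nose stands 5 mm higher). Two opposite gaps, 9 mm wide, in unknown directions, are the thread starts. A pin on the face jams on a 3.5 mm stop tooth if turned clockwise; counter-clockwise, within half a turn, it drops up to 9 mm into a gap, to a wall. It must be 7.5 mm down before turning clockwise.
- collar_top (a point): Centre of the top of a sprung collar (42 mm in diameter) round the spindle, as it stands at the start, 16.8 mm above the hub. The nut's underside pushes it down: 0.45 N per mm, 8 N when home. With the pins on the end face the underside is 13.4 mm above the hub. A nut let go in a thread start pops up; turned on under the thread it stays.
- slicer: The vegetable slicer: white housing 210 x 190 mm, 76 mm high, fixed to the worktop; above it a horizontal steel disc 168 mm in diameter, top face 85 mm above the worktop. Origin: centre of the underside, under the spindle.
- mug: White mug, 80 mm in diameter, 90 mm high, a bystander. Origin: centre of its underside.
- jar: Glass jar with a steel cap, 70 mm in diameter, 110 mm high, a bystander. Origin: centre of its underside.
- spatula: Wooden-handled spatula lying flat, a bystander. Origin near the middle of its length, on the underside.

How it is judged:
On the way, in this order (a step that is already met when the one before it is completed fails the run):
1. the wing nut is over the spindle, its underside less than 20 mm above the hub (horizontal distance between wing_nut and hub_top below 0.004 m and z of wing_nut in the frame of hub_top below 0.02 m), for 0.1 s.
2. the nut has dropped into the thread start, its underside less than 8 mm above the hub (horizontal distance between wing_nut and hub_top below 0.004 m and z of wing_nut in the frame of hub_top below 0.008 m), for 0.1 s.
At the end, for the whole second after the job is handed in: The wing nut is on the spindle (within 3.5 mm of its axis, within 0.06 rad of upright), its underside less than 1.2 mm above the hub, let go and at rest (z of wing_nut in the frame of hub_top below 0.0012 m and horizontal distance between wing_nut and hub_top below 0.0035 m and angle between wing_nut's own z axis and vertical below 0.06 rad and linear speed of wing_nut below 0.01 m/s and angular speed of wing_nut below 0.1 rad/s); the robot touches nothing.
It fails at once if the nut is forced: more than 60 N between wing nut and slicer (contact force between wing_nut and slicer above 60 N).
It fails at once if the robot presses on the slicer itself with more than 15 N (contact force between any of the fingers, the arm and slicer above 15 N).
It fails at once if a bystander is moved more than 30 mm (distance of any of mug, jar, spatula from where it was at the start of the episode above 0.03 m).
It also fails if it takes over 72 s, if anything falls off the work surface, if the arm or the gripper's body presses on something with over 40 N, if the wrist force passes 120 N, or if a joint passes its speed limit or range.

## Working session

There is one attempt and no reset: what is moved stays moved. The work goes in short steps, Python scripts to look and compute and a tool call to move; the robot and the scene stay as the last step left them, time stands still between calls to the robot, and variables do not carry over. Pictures are saved under pics/ and viewed, at most 10 in all, crops included, and the job is handed in when it is done.

Besides the shell and the picture viewer there is one more tool, called after "Call:" by a JSON object that holds its "op" and its "data", one argument or row to a line. move_arm: Moves the arm, as the interface text tells. Its arguments: {"type":"object","properties":{"steps":{"type":"array","items":{"type":"object","properties":{"dx":{"type":"number"},"dy":{"type":"number"},"dz":{"type":"number"},"spin":{"type":"number"}}}},"claw":{"type":"number"},"squeeze":{"type":"number"}},"required":["steps"]}

```bash
mkdir -p pics; python3 - <<'E'
from bench import telemetry, imaging, job, r
import cv2,numpy as np
print(telemetry.read_state(), r.tips_ahead)
for n in("scene","top"):
    c=imaging.camera(n); cv2.imwrite(f"pics/{n}0.png",cv2.resize(c["img"][:,:,::-1],None,fx=1.5,fy=1.5,interpolation=cv2.INTER_CUBIC))
    print(n,c["camera_matrix"].tolist(),c["R"].tolist(),c["t"].tolist())
E
```

```text
{'time': 0.0, 'joint_positions': array([ 1.18237907,  0.33288929, -0.06468353,  1.46094907,  0.02159971,
        1.34988399, -0.08851644]), 'joint_vel': array([-3.55013543e-04,  1.64896437e-03, -9.07050775e-05, -1.62622540e-03,
        1.80870446e-03,  9.87680942e-04,  1.30036702e-03]), 'joint_torque': array([-7.21642245e-04, -6.23248672e+01,  2.41085660e-02, -3.89904284e+01,
       -6.12974307e-02,  3.96393193e-02,  2.10000726e-04]), 'ee_pos': array([ 0.22352291, -0.58352842,  0.40393913]), 'eef_rot': array([ 9.83319542e-01,  1.81885032e-01, -1.65202561e-04, -6.97881568e-04]), 'ft_force': array([-0.12218655, -0.46948304,  0.51017594]), 'torque': array([ 0.03480165,  0.0089443 , -0.00082814]), 'grip_force': 0.0, 'width': 0.08715139455903363} 0.1822
scene [[368.15930578460865, 0.0, 255.97165890209325], [0.0, 368.15930578460865, 188.86455223645973], [0.0, 0.0, 1.0]] [[0.518592129194334, 0.8550216730934459, -0.00037693258300308625], [0.7143922197077547, -0.43353897141421815, -0.5492610642364237], [-0.4697935290728413, 0.28457318708126106, -0.8356507292138858]] [-0.2759197358316855, -0.31434675692481634, 1.3451280068020754]
top [[453.5430891257083, 0.0, 263.13219317134514], [0.0, 453.5430891257083, 192.74082982850223], [0.0, 0.0, 1.0]] [[-0.011858780098892407, -0.9999276776535111, 0.00200219804777805], [-0.9933883718230285, 0.011552519806311081, -0.11421944673704947], [0.11418805568604361, -0.0033434635606212947, -0.9934535264369744]] [0.019536919616043365, 0.5526511648881545, 1.5405710372109382]
```

View pics/scene0.png

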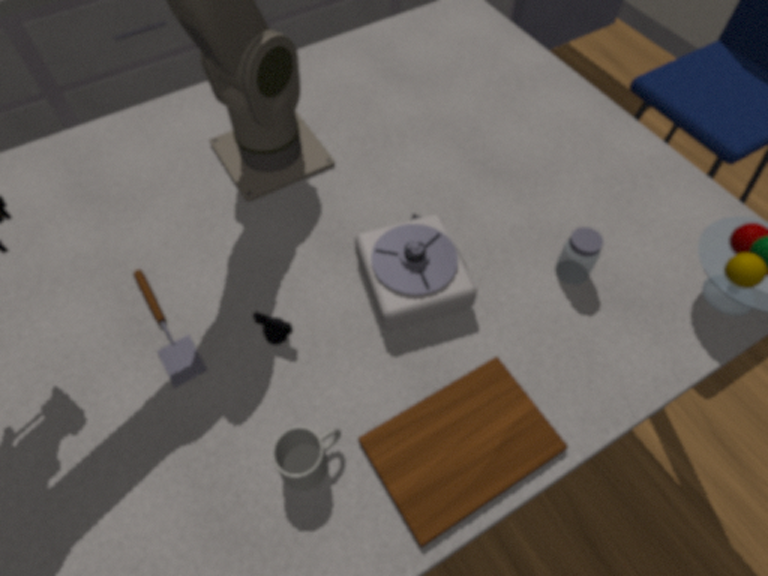

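View pics/top0.png

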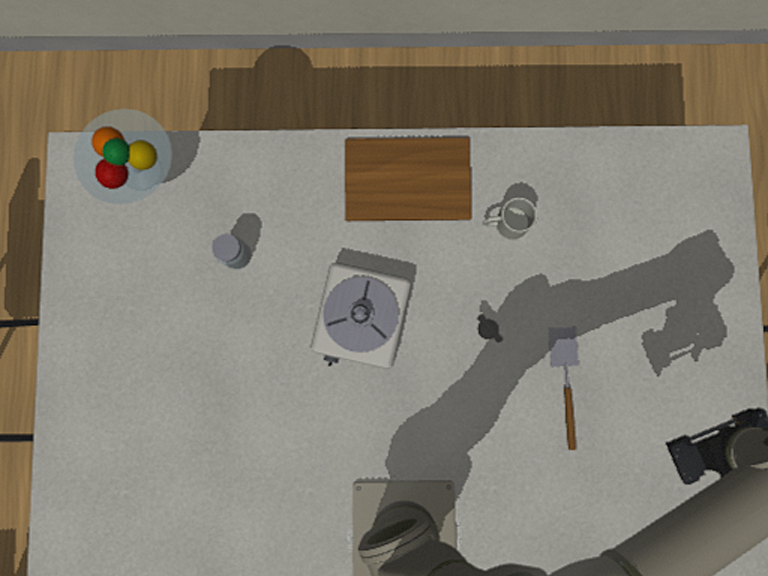

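The top view shows the nut near (488,327) and the spindle near (361,312); the scene view shows them near (274,327) and (415,252) (all at 1.5x). I'll enlarge both.

```bash
cat > h.py <<'E'
import numpy as np
from bench import imaging,telemetry
def ray(c,u,v):
    d=np.linalg.inv(c["camera_matrix"])@[u,v,1]; R=np.array(c["R"]);return -R.T@np.array(c["t"]),R.T@d
def at(c,u,v,z):
    o,d=ray(c,u,v);return o+d*(z-o[2])/d[2]
def proj(c,X):
    p=c["camera_matrix"]@(np.array(c["R"])@np.array(X)+c["t"]);return p[:2]/p[2]
E
python3 - <<'E'
from h import *
import cv2
def crop(n,u,v,h,s):
    im=imaging.camera(n)["img"][:,:,::-1]; k=im[v-h:v+h,u-h:u+h]
    print(n,"col0",u-h,"row0",v-h,"scale",s)
    return np.clip(cv2.resize(k,None,fx=s,fy=s,interpolation=cv2.INTER_CUBIC)*1.0*1.5,0,255).astype(np.uint8)
a=np.hstack([crop("top",325,218,20,9),crop("top",240,208,20,9)])
b=np.hstack([crop("scene",182,218,20,9),crop("scene",277,168,20,9)])
cv2.imwrite("pics/c1.png",cv2.resize(np.vstack([a,b])[:,:],(600,600)) )
E
```

```text
top col0 305 row0 198 scale 9
top col0 220 row0 188 scale 9
scene col0 162 row0 198 scale 9
scene col0 257 row0 148 scale 9
```

View pics/c1.png

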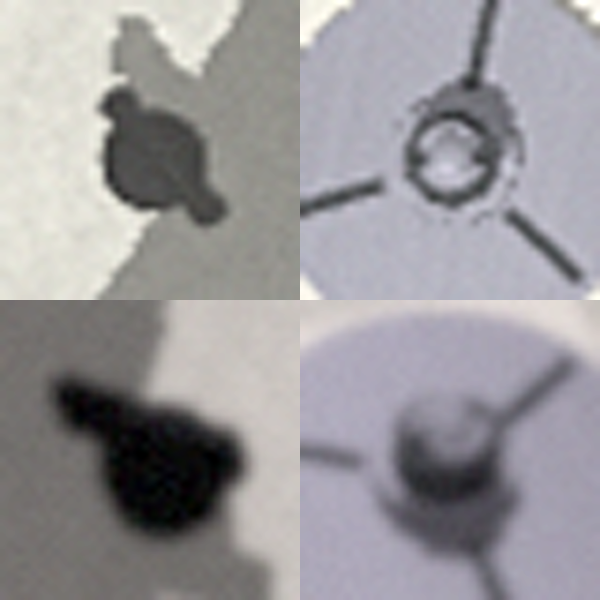

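Crop (7.5x): in the top view the nut's bar ends are at (118,102) and (208,210) and its hub is centred at (155,160). The collar ring is centred at (452,157), and dark notches left and right of the nose may be the gaps. Next: nut and spindle positions, with the disc outline fit as a check.

```bash
python3 - <<'E'
from h import *
import cv2
t=imaging.camera("top");s=imaging.camera("scene")
f=lambda x,y,c0,r0:(c0+(x+.5)/7.5-.5,r0+(y+.5)/7.5-.5)
e=[at(t,*f(x,y,305,198),.058) for x,y in((118,102),(208,210))]
print("bar ends",e,"mid",(e[0]+e[1])/2,"hub",at(t,*f(155,160,305,198),.030))
d=e[1]-e[0];print("len",np.linalg.norm(d),"yaw",np.arctan2(d[1],d[0]))
print("scene hub",at(s,*f(163,480,162,198-40),.02), "scene bar", at(s,*f(150,425,162,158),.05))
print("collar top",at(t,*f(452-300,157,220,188),.112))
# disc fit
for c,n,u,v,h in((t,"top",240,208,40),(s,"scene",277,173,42)):
    im=c["img"].astype(int); m=((im[...,2]-im[...,0])>8).astype(np.uint8); m[:v-h]=0;m[v+h:]=0;m[:,:u-h]=0;m[:,u+h:]=0
    m=cv2.morphologyEx(m,cv2.MORPH_CLOSE,np.ones((7,7)))
    k=max(cv2.findContours(m,0,1)[0],key=cv2.contourArea)[:,0]
    P=np.array([at(c,*p,.085)[:2] for p in cv2.convexHull(k)[:,0]])
    A=np.c_[2*P,np.ones(len(P))];q=np.linalg.lstsq(A,(P**2).sum(1),rcond=None)[0]
    R=np.sqrt(q[2]+q[:2]@q[:2]);print(n,q[:2],R,np.std(np.linalg.norm(P-q[:2],axis=1)))
E
```

```text
bar ends [array([ 0.48463057, -0.18008001,  0.058     ]), array([ 0.43538863, -0.21937796,  0.058     ])] mid [ 0.4600096  -0.19972899  0.058     ] hub [ 0.45975006 -0.20001038  0.03      ]
len 0.06300077962333873 yaw -2.468036743837239
scene hub [ 0.46389144 -0.20176082  0.02      ] scene bar [ 0.45744931 -0.19863863  0.05      ]
collar top [0.49254993 0.09022488 0.112     ]
top [0.49254835 0.09121011] 0.08084422952502186 0.0005118872666346863
scene [0.48972601 0.09038787] 0.0753220033321429 0.002765165925960005
```

Call:
{"op": "move_arm", "data": {
  "steps": [
    {"dx": 3,"dy": -2.3,"dz": 0.6},
    {"dx": 3,"dy": -2.3,"dz": 0.6},
    {"dx": 3,"dy": -2.3,"dz": 0.6},
    {"dx": 3,"dy": -2.3,"dz": 0.6},
    {"dx": 3,"dy": -2.3,"dz": 0.6},
    {"dx": 3,"dy": -2.3,"dz": 0.6},
    {"dx": 3,"dy": -2.3,"dz": 0.6},
    {"dx": 3,"dy": -2.3,"dz": 0.6},
    {"dx": 3,"dy": -2.3,"dz": 0.6},
    {"dx": 3,"dy": -2.3,"dz": 0.6},
    {"dx": 3,"dy": -2.3,"dz": 0.6},
    {"dx": 2.8,"dy": -2.1,"dz": 0.6}
  ],
  "claw": 8.7
}}

```text
$.steps[0]: bad value
```

Call:
{"op": "move_arm", "data": {
  "steps": [
    {"spin": -0.1},
    {"spin": -0.1},
    {"spin": -0.108},
    {"dx": 0},
    {"dx": 0}
  ]
}}

```text
$.steps[0]: bad value
```

Call:
{"op": "move_arm", "data": {
  "steps": [
    {"dx": 3.0,"dy": -2.3,"dz": 0.6,"spin": 0},
    {"dx": 3.0,"dy": -2.3,"dz": 0.6,"spin": 0},
    {"dx": 3.0,"dy": -2.3,"dz": 0.6,"spin": 0},
    {"dx": 3.0,"dy": -2.3,"dz": 0.6,"spin": 0},
    {"dx": 3.0,"dy": -2.3,"dz": 0.6,"spin": 0},
    {"dx": 3.0,"dy": -2.3,"dz": 0.6,"spin": 0},
    {"dx": 3.0,"dy": -2.3,"dz": 0.6,"spin": 0},
    {"dx": 3.0,"dy": -2.3,"dz": 0.6,"spin": 0},
    {"dx": 3.0,"dy": -2.3,"dz": 0.6,"spin": 0},
    {"dx": 3.0,"dy": -2.3,"dz": 0.6,"spin": 0}
  ],
  "claw": 8.7
}}

```text
time: 1.4
ee_pos: [0.422, -0.2601, 0.3448]
eef_rot: [0.983, 0.182, 0.0, 0.0]
ft_force: [0.6, 0.1, -0.1]
width: 0.087
grip_force: 0.0
```

Call:
{"op": "move_arm", "data": {
  "steps": [
    {"dx": 2.9,"dy": -2.1,"dz": 1.5,"spin": 0},
    {"dx": 2.8,"dy": -2.2,"dz": 1.5,"spin": 0},
    {"dx": 0,"dy": 0,"dz": 0,"spin": -0.1},
    {"dx": 0,"dy": 0,"dz": 0,"spin": -0.1},
    {"dx": 0,"dy": 0,"dz": 0,"spin": -0.108},
    {"dx": 0,"dy": 0,"dz": 0,"spin": 0},
    {"dx": 0,"dy": 0,"dz": 0,"spin": 0}
  ]
}}

```text
time: 2.1
ee_pos: [0.4593, -0.2011, 0.3148]
eef_rot: [0.944, 0.329, 0.0, 0.0]
ft_force: [-0.6, 0.1, -0.3]
width: 0.087
grip_force: 0.0
```

```bash
cat > st.py <<'E'
from h import *
s=telemetry.read_state();q=s["eef_rot"]
print(s["time"],s["ee_pos"].round(4),"theta",round(2*np.arctan2(q[1],q[0]),3),"q",s["joint_positions"].round(2),"F",s["ft_force"].round(1),"T",s["torque"].round(2),s["width"].round(4),s["grip_force"])
E
python3 st.py; python3 - <<'E'
from h import *
import cv2
out=[]
for n,X in(("top",(.46,-.2,.1)),("scene",(.46,-.2,.08))):
    c=imaging.camera(n);u,v=proj(c,X).astype(int);print(n,u-28,v-30)
    out.append(cv2.resize(c["img"][v-30:v+30,u-28:u+28,::-1],None,fx=7,fy=7,interpolation=cv2.INTER_CUBIC))
cv2.imwrite("pics/c2.png",np.clip(np.hstack(out)*1.6,0,255).astype(np.uint8))
E
```

```text
top 300 187
scene 151 179Traceback (most recent call last):
  File "st.py", line 3, in <module>
    print(s["time"],s["ee_pos"].round(4),"theta",round(2*np.arctan2(q[1],q[0]),3),"q",s["joint_positions"].round(2),"F",s["ft_force"].round(1),"T",s["torque"].round(2),s["width"].round(4),s["grip_force"])
                                                                                                                                                                        ^^^^^^^^^^^^^^^^
AttributeError: 'float' object has no attribute 'round'
```

View pics/c2.png

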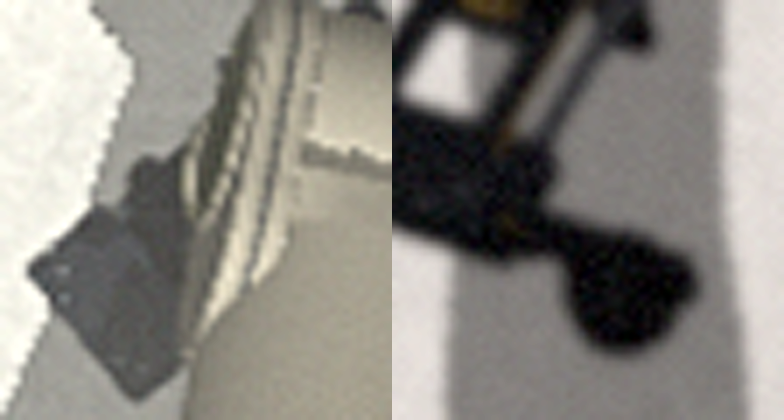

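The picture shows the gripper above the nut with its closing line square to the bar. I'll go down and grip.

Call:
{"op": "move_arm", "data": {
  "steps": [
    {"dx": 0.12,"dy": -0.04,"dz": 2.5,"spin": 0},
    {"dx": 0,"dy": 0,"dz": 2.5,"spin": 0},
    {"dx": 0,"dy": 0,"dz": 2.5,"spin": 0},
    {"dx": 0,"dy": 0,"dz": 1.5,"spin": 0},
    {"dx": 0,"dy": 0,"dz": 0.6,"spin": 0},
    {"dx": 0,"dy": 0,"dz": 0,"spin": 0}
  ]
}}

```text
time: 2.8
ee_pos: [0.4598, -0.1999, 0.2183]
eef_rot: [0.944, 0.33, -0.0, -0.0]
ft_force: [-0.2, -0.1, 0.4]
width: 0.0872
grip_force: 0.0
```

Call:
{"op": "move_arm", "data": {
  "steps": [
    {"dx": 0,"dy": 0,"dz": 0,"spin": 0},
    {"dx": 0,"dy": 0,"dz": 0,"spin": 0},
    {"dx": 0,"dy": 0,"dz": 0,"spin": 0},
    {"dx": 0,"dy": 0,"dz": 0,"spin": 0},
    {"dx": 0,"dy": 0,"dz": 0,"spin": 0},
    {"dx": 0,"dy": 0,"dz": 0,"spin": 0},
    {"dx": 0,"dy": 0,"dz": 0,"spin": 0},
    {"dx": 0,"dy": 0,"dz": 0,"spin": 0}
  ],
  "claw": 0.6,
  "squeeze": 25
}}

```text
time: 3.6
ee_pos: [0.46, -0.2, 0.2187]
eef_rot: [0.944, 0.331, -0.0, 0.0]
ft_force: [0.1, 0.5, -0.3]
width: 0.0309
grip_force: 0.0
```

```bash
sed -i 's/s\["width"\].round(4)/round(s["width"],4)/' st.py; python3 st.py
```

```text
3.6 [ 0.46   -0.2     0.2187] theta 0.674 q [ 0.69  0.29 -0.42  1.96  0.15  0.92 -0.69] F [ 0.1  0.5 -0.3] T [ 0.03 -0.05  0.03] 0.0309 0.0
```

Call:
{"op": "move_arm", "data": {
  "steps": [
    {"dx": 0,"dy": 0,"dz": 0,"spin": 0},
    {"dx": 0,"dy": 0,"dz": 0,"spin": 0},
    {"dx": 0,"dy": 0,"dz": 0,"spin": 0},
    {"dx": 0,"dy": 0,"dz": 0,"spin": 0},
    {"dx": 0,"dy": 0,"dz": 0,"spin": 0},
    {"dx": 0,"dy": 0,"dz": 0,"spin": 0}
  ]
}}

```text
time: 4.2
ee_pos: [0.46, -0.2, 0.2187]
eef_rot: [0.944, 0.331, 0.0, 0.0]
ft_force: [0.3, 0.9, 0.2]
width: 0.0116
grip_force: 25.0
```

```bash
python3 st.py
```

```text
4.2 [ 0.46   -0.2     0.2187] theta 0.674 q [ 0.69  0.29 -0.42  1.96  0.15  0.92 -0.69] F [0.3 0.9 0.2] T [-0.01 -0.01  0.01] 0.0116 24.99980943510309
```

Call:
{"op": "move_arm", "data": {
  "steps": [
    {"dx": 0,"dy": 0,"dz": -1.5,"spin": 0},
    {"dx": 0,"dy": 0,"dz": -3.5,"spin": 0},
    {"dx": 0,"dy": 0,"dz": -4,"spin": 0},
    {"dx": 0,"dy": 0,"dz": -4,"spin": 0},
    {"dx": 0,"dy": 0,"dz": -2,"spin": 0},
    {"dx": 0,"dy": 0,"dz": 0,"spin": 0}
  ]
}}

```text
time: 4.8
ee_pos: [0.4607, -0.2, 0.3719]
eef_rot: [0.944, 0.331, 0.002, 0.002]
ft_force: [-0.1, 1.2, -1.5]
width: 0.0119
grip_force: 25.0
```

Call:
{"op": "move_arm", "data": {
  "steps": [
    {"dx": 1.5,"dy": -1.5,"dz": 0,"spin": 0},
    {"dx": 2.5,"dy": -2.5,"dz": 0,"spin": 0},
    {"dx": 2.5,"dy": -2.5,"dz": 0,"spin": 0},
    {"dx": 2.5,"dy": -2.5,"dz": 0,"spin": 0},
    {"dx": 2.5,"dy": -2.5,"dz": 0,"spin": 0},
    {"dx": 2.5,"dy": -2.5,"dz": 0,"spin": 0},
    {"dx": 2.5,"dy": -2.5,"dz": 0,"spin": 0},
    {"dx": 2.5,"dy": -2.5,"dz": 0,"spin": 0},
    {"dx": 1.65,"dy": -1.68,"dz": 0,"spin": 0},
    {"dx": 0,"dy": 0,"dz": 0,"spin": 0},
    {"dx": 0,"dy": 0,"dz": 0,"spin": 0},
    {"dx": 0,"dy": 0,"dz": 0,"spin": 0}
  ]
}}

```text
time: 6.0
ee_pos: [0.4923, 0.0893, 0.368]
eef_rot: [0.944, 0.33, -0.001, 0.0]
ft_force: [-0.6, 0.0, -1.2]
width: 0.0116
grip_force: 25.0
```

```bash
python3 st.py; python3 - <<'E'
from h import *
import cv2
out=[]
for n,X in(("top",(.4923,.0905,.13)),("scene",(.4923,.0905,.13))):
    c=imaging.camera(n);u,v=proj(c,X).astype(int);print(n,u-28,v-30,proj(c,(.4923,.0905,.1234)),proj(c,(.4923,.0905,.15)))
    out.append(cv2.resize(c["img"][v-30:v+30,u-28:u+28,::-1],None,fx=7,fy=7,interpolation=cv2.INTER_CUBIC))
cv2.imwrite("pics/c3.png",np.clip(np.hstack(out)*1.6,0,255).astype(np.uint8))
E
```

```text
6.0 [0.4923 0.0893 0.368 ] theta 0.672 q [ 0.38  0.14 -0.69  1.8   0.09  1.23 -1.24] F [-0.6  0.  -1.2] T [-0.02  0.02 -0.02] 0.0116 24.999709208495915
top 211 178 [239.57712242 208.29810527] [239.16377357 207.63013959]
scene 248 132 [276.11724916 164.11931435] [276.55511846 158.27366458]
```

View pics/c3.png

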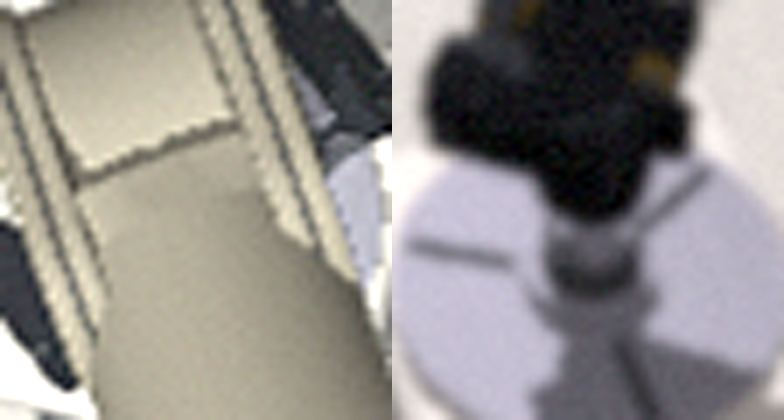

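Scene crop: the nut hub (col ~590) sits above the spindle (col ~593), so it is laterally aligned. I'll let it settle, then come down near the collar.

Call:
{"op": "move_arm", "data": {
  "steps": [
    {"dx": 0,"dy": 0,"dz": 0,"spin": 0},
    {"dx": 0,"dy": 0,"dz": 0.8,"spin": 0},
    {"dx": 0,"dy": 0,"dz": 0.7,"spin": 0},
    {"dx": 0,"dy": 0,"dz": 0,"spin": 0},
    {"dx": 0,"dy": 0,"dz": 0,"spin": 0},
    {"dx": 0,"dy": 0,"dz": 0,"spin": 0}
  ]
}}

```text
time: 6.7
ee_pos: [0.4924, 0.0906, 0.3539]
eef_rot: [0.944, 0.331, 0.0, 0.0]
ft_force: [0.2, 0.1, -0.4]
width: 0.0121
grip_force: 25.0
```

```bash
python3 st.py
```

```text
6.7 [0.4924 0.0906 0.3539] theta 0.674 q [ 0.37  0.15 -0.69  1.82  0.1   1.2  -1.25] F [ 0.2  0.1 -0.4] T [-0.    0.05  0.01] 0.0121 24.999857246875763
```

Call:
{"op": "move_arm", "data": {
  "steps": [
    {"dx": 0,"dy": 0,"dz": 0.4,"spin": 0},
    {"dx": 0,"dy": 0,"dz": 0.3,"spin": 0},
    {"dx": 0,"dy": 0,"dz": 0.3,"spin": 0},
    {"dx": 0,"dy": 0,"dz": 0.3,"spin": 0},
    {"dx": 0,"dy": 0,"dz": 0,"spin": 0},
    {"dx": 0,"dy": 0,"dz": 0,"spin": 0}
  ]
}}

```text
time: 7.3
ee_pos: [0.4923, 0.0905, 0.3407]
eef_rot: [0.944, 0.331, -0.0, 0.0]
ft_force: [-0.4, -0.4, -0.6]
width: 0.0115
grip_force: 25.0
```

```bash
python3 st.py
```

```text
7.3 [0.4923 0.0905 0.3407] theta 0.674 q [ 0.37  0.17 -0.69  1.84  0.12  1.18 -1.26] F [-0.4 -0.4 -0.6] T [-0.06 -0.06  0.02] 0.0115 24.9997494276613
```

Call:
{"op": "move_arm", "data": {
  "steps": [
    {"dx": 0,"dy": 0,"dz": 0.2,"spin": 0},
    {"dx": 0,"dy": 0,"dz": 0.2,"spin": 0},
    {"dx": 0,"dy": 0,"dz": 0.2,"spin": 0},
    {"dx": 0,"dy": 0,"dz": 0.2,"spin": 0},
    {"dx": 0,"dy": 0,"dz": 0,"spin": 0},
    {"dx": 0,"dy": 0,"dz": 0,"spin": 0}
  ]
}}

```text
time: 7.9
ee_pos: [0.4923, 0.0906, 0.3327]
eef_rot: [0.944, 0.331, 0.0, -0.0]
ft_force: [0.6, 1.5, -1.2]
width: 0.0119
grip_force: 25.0
```

```bash
python3 st.py
```

```text
7.9 [0.4923 0.0906 0.3327] theta 0.674 q [ 0.37  0.18 -0.69  1.85  0.12  1.16 -1.26] F [ 0.6  1.5 -1.2] T [ 0.24 -0.   -0.02] 0.0119 24.999892325140536
```

Side force of 1.5 N in +y: shift slightly that way, then go down.

Call:
{"op": "move_arm", "data": {
  "steps": [
    {"dx": 0.045,"dy": -0.055,"dz": 0,"spin": 0},
    {"dx": 0,"dy": 0,"dz": 0,"spin": 0},
    {"dx": 0,"dy": 0,"dz": 0.2,"spin": 0},
    {"dx": 0,"dy": 0,"dz": 0.2,"spin": 0},
    {"dx": 0,"dy": 0,"dz": 0,"spin": 0},
    {"dx": 0,"dy": 0,"dz": 0,"spin": 0}
  ]
}}

```text
time: 8.5
ee_pos: [0.4924, 0.0911, 0.3287]
eef_rot: [0.944, 0.331, 0.0, 0.0]
ft_force: [0.2, -0.6, -0.3]
width: 0.0118
grip_force: 25.0
```

```bash
python3 st.py
```

```text
8.5 [0.4924 0.0911 0.3287] theta 0.674 q [ 0.36  0.18 -0.69  1.85  0.13  1.15 -1.27] F [ 0.2 -0.6 -0.3] T [-0.08 -0.06  0.04] 0.0118 25.000002910383046
```

Call:
{"op": "move_arm", "data": {
  "steps": [
    {"dx": 0,"dy": 0,"dz": 0.1,"spin": 0},
    {"dx": 0,"dy": 0,"dz": 0.1,"spin": 0},
    {"dx": 0,"dy": 0,"dz": 0,"spin": 0},
    {"dx": 0,"dy": 0,"dz": 0,"spin": 0}
  ]
}}

```text
time: 8.9
ee_pos: [0.4924, 0.0912, 0.3268]
eef_rot: [0.944, 0.331, 0.0, 0.0]
ft_force: [-0.7, -0.7, 1.3]
width: 0.0116
grip_force: 25.0
```

```bash
python3 st.py
```

```text
8.9 [0.4924 0.0912 0.3268] theta 0.674 q [ 0.36  0.18 -0.69  1.85  0.13  1.15 -1.27] F [-0.7 -0.7  1.3] T [-0.13 -0.   -0.02] 0.0116 25.00004180241376
```

Call:
{"op": "move_arm", "data": {
  "steps": [
    {"dx": 0,"dy": 0,"dz": 0.05,"spin": 0},
    {"dx": 0,"dy": 0,"dz": 0,"spin": 0},
    {"dx": 0,"dy": 0,"dz": 0,"spin": 0}
  ]
}}

```text
time: 9.2
ee_pos: [0.4924, 0.0912, 0.3265]
eef_rot: [0.944, 0.331, 0.0, 0.0]
ft_force: [-1.0, -0.9, 5.5]
width: 0.0118
grip_force: 25.0
```

```bash
python3 st.py
```

```text
9.2 [0.4924 0.0912 0.3265] theta 0.674 q [ 0.36  0.18 -0.69  1.85  0.13  1.15 -1.27] F [-1.  -0.9  5.5] T [-0.27  0.28 -0.05] 0.0118 25.000853408128023
```

On the end face at about 5 N. Now turn backward.

Call:
{"op": "move_arm", "data": {
  "steps": [
    {"dx": 0,"dy": 0,"dz": 0,"spin": -0.1},
    {"dx": 0,"dy": 0,"dz": 0,"spin": -0.1},
    {"dx": 0,"dy": 0,"dz": 0,"spin": -0.1},
    {"dx": 0,"dy": 0,"dz": 0,"spin": -0.1},
    {"dx": 0,"dy": 0,"dz": 0,"spin": 0}
  ]
}}

```text
time: 9.7
ee_pos: [0.4925, 0.0915, 0.3265]
eef_rot: [0.859, 0.512, 0.001, 0.0]
ft_force: [-0.4, 0.7, 4.9]
width: 0.0117
grip_force: 25.0
```

```bash
python3 st.py
```

```text
9.7 [0.4925 0.0915 0.3265] theta 1.076 q [ 0.4   0.19 -0.73  1.85  0.14  1.15 -0.88] F [-0.4  0.7  4.9] T [ 0.15 -0.06  0.05] 0.0117 24.999310139101
```

Call:
{"op": "move_arm", "data": {
  "steps": [
    {"dx": 0,"dy": 0,"dz": 0,"spin": -0.1},
    {"dx": 0,"dy": 0,"dz": 0,"spin": -0.1},
    {"dx": 0,"dy": 0,"dz": 0,"spin": 0}
  ]
}}

```text
time: 10.0
ee_pos: [0.4924, 0.0916, 0.3264]
eef_rot: [0.804, 0.594, 0.0, -0.0]
ft_force: [-0.1, 1.4, 4.8]
width: 0.0121
grip_force: 25.0
```

```bash
python3 st.py
```

```text
10.0 [0.4924 0.0916 0.3264] theta 1.273 q [ 0.42  0.19 -0.76  1.85  0.14  1.15 -0.68] F [-0.1  1.4  4.8] T [ 0.43 -0.01  0.08] 0.0121 24.999386854469776
```

Call:
{"op": "move_arm", "data": {
  "steps": [
    {"dx": 0,"dy": 0,"dz": 0,"spin": -0.1},
    {"dx": 0,"dy": 0,"dz": 0,"spin": -0.05},
    {"dx": 0,"dy": 0,"dz": 0,"spin": 0}
  ]
}}

```text
time: 10.3
ee_pos: [0.4922, 0.0914, 0.326]
eef_rot: [0.758, 0.652, -0.0, -0.0]
ft_force: [-0.5, 0.6, 1.7]
width: 0.0119
grip_force: 25.0
```

```bash
python3 st.py
```

```text
10.3 [0.4922 0.0914 0.326 ] theta 1.42 q [ 0.43  0.2  -0.77  1.85  0.15  1.15 -0.54] F [-0.5  0.6  1.7] T [ 0.32 -0.01 -0.02] 0.0119 24.999462270643562
```

Force fell to the collar's value, so a pin is at the gap. Feed down gently.

Call:
{"op": "move_arm", "data": {
  "steps": [
    {"dx": 0,"dy": 0,"dz": 0.1,"spin": 0},
    {"dx": 0,"dy": 0,"dz": 0,"spin": 0},
    {"dx": 0,"dy": 0,"dz": 0,"spin": 0}
  ]
}}

```text
time: 10.6
ee_pos: [0.4922, 0.0914, 0.3251]
eef_rot: [0.758, 0.653, -0.0, -0.0]
ft_force: [-2.1, 1.6, 1.9]
width: 0.0116
grip_force: 25.0
```

```bash
python3 st.py
```

```text
10.6 [0.4922 0.0914 0.3251] theta 1.422 q [ 0.43  0.2  -0.77  1.85  0.15  1.15 -0.54] F [-2.1  1.6  1.9] T [ 0.48  0.27 -0.03] 0.0116 25.00034168595448
```

Call:
{"op": "move_arm", "data": {
  "steps": [
    {"dx": 0.03,"dy": -0.03,"dz": 0.1,"spin": -0.03},
    {"dx": 0,"dy": 0,"dz": 0.1,"spin": 0},
    {"dx": 0,"dy": 0,"dz": 0,"spin": 0}
  ]
}}

```text
time: 10.9
ee_pos: [0.492, 0.0915, 0.3231]
eef_rot: [0.747, 0.664, -0.0, -0.0]
ft_force: [-1.4, 1.7, 2.3]
width: 0.0123
grip_force: 25.0
```

```bash
python3 st.py
```

```text
10.9 [0.492  0.0915 0.3231] theta 1.454 q [ 0.44  0.2  -0.78  1.86  0.15  1.15 -0.51] F [-1.4  1.7  2.3] T [0.33 0.16 0.06] 0.0123 25.000238546635956
```

Call:
{"op": "move_arm", "data": {
  "steps": [
    {"dx": 0.02,"dy": -0.02,"dz": 0.1,"spin": 0},
    {"dx": 0,"dy": 0,"dz": 0.1,"spin": 0},
    {"dx": 0,"dy": 0,"dz": 0.1,"spin": 0},
    {"dx": 0,"dy": 0,"dz": 0,"spin": 0}
  ]
}}

```text
time: 11.3
ee_pos: [0.492, 0.0916, 0.3202]
eef_rot: [0.747, 0.664, 0.0, 0.0]
ft_force: [0.5, 0.9, 4.0]
width: 0.0121
grip_force: 25.0
```

```bash
python3 st.py
```

```text
11.3 [0.492  0.0916 0.3202] theta 1.454 q [ 0.43  0.2  -0.78  1.86  0.16  1.14 -0.51] F [0.5 0.9 4. ] T [-0.01  0.04  0.02] 0.0121 25.000516902655363
```

Call:
{"op": "move_arm", "data": {
  "steps": [
    {"dx": 0,"dy": 0,"dz": 0.1,"spin": 0},
    {"dx": 0,"dy": 0,"dz": 0.08,"spin": 0},
    {"dx": 0,"dy": 0,"dz": 0,"spin": 0},
    {"dx": 0,"dy": 0,"dz": 0,"spin": 0}
  ]
}}

```text
time: 11.7
ee_pos: [0.492, 0.0917, 0.3185]
eef_rot: [0.747, 0.665, 0.0, 0.0]
ft_force: [-1.3, -0.3, 4.5]
width: 0.012
grip_force: 25.0
```

```bash
python3 st.py
```

```text
11.7 [0.492  0.0917 0.3185] theta 1.454 q [ 0.43  0.21 -0.77  1.86  0.16  1.14 -0.52] F [-1.3 -0.3  4.5] T [-0.21 -0.02  0.02] 0.012 25.000561424531043
```

Call:
{"op": "move_arm", "data": {
  "steps": [
    {"dx": 0,"dy": 0,"dz": 0.04,"spin": 0},
    {"dx": 0,"dy": 0,"dz": 0.01,"spin": 0.1},
    {"dx": 0,"dy": 0,"dz": 0.01,"spin": 0.1},
    {"dx": 0,"dy": 0,"dz": 0.01,"spin": 0.1},
    {"dx": 0,"dy": 0,"dz": 0,"spin": 0}
  ]
}}

```text
time: 12.2
ee_pos: [0.492, 0.0918, 0.3178]
eef_rot: [0.839, 0.545, 0.0, 0.0]
ft_force: [-1.2, 0.6, 5.8]
width: 0.0118
grip_force: 25.0
```

```bash
python3 st.py
```

```text
12.2 [0.492  0.0918 0.3178] theta 1.152 q [ 0.4   0.2  -0.74  1.86  0.15  1.13 -0.81] F [-1.2  0.6  5.8] T [-0.15 -0.01 -0.08] 0.0118 25.001835166476667
```

Call:
{"op": "move_arm", "data": {
  "steps": [
    {"dx": 0,"dy": 0,"dz": 0.02,"spin": 0.1},
    {"dx": 0,"dy": 0,"dz": 0.025,"spin": 0.1},
    {"dx": 0,"dy": 0,"dz": 0.025,"spin": 0.1},
    {"dx": 0,"dy": 0,"dz": 0.025,"spin": 0.1},
    {"dx": 0,"dy": 0,"dz": 0,"spin": 0}
  ]
}}

```text
time: 12.7
ee_pos: [0.492, 0.0918, 0.3169]
eef_rot: [0.93, 0.368, 0.0, 0.0]
ft_force: [-0.7, -0.3, 5.5]
width: 0.0121
grip_force: 25.0
```

```bash
python3 st.py
```

```text
12.7 [0.492  0.0918 0.3169] theta 0.753 q [ 0.36  0.19 -0.69  1.87  0.14  1.13 -1.2 ] F [-0.7 -0.3  5.5] T [-0.18  0.09 -0.04] 0.0121 25.001991293393075
```

Call:
{"op": "move_arm", "data": {
  "steps": [
    {"dx": 0,"dy": 0,"dz": 0.025,"spin": 0.1},
    {"dx": 0,"dy": 0,"dz": 0.025,"spin": 0.1},
    {"dx": 0,"dy": 0,"dz": 0.025,"spin": 0.1},
    {"dx": 0,"dy": 0,"dz": 0.025,"spin": 0.1},
    {"dx": 0,"dy": 0,"dz": 0.025,"spin": 0.1},
    {"dx": 0,"dy": 0,"dz": 0,"spin": 0}
  ]
}}

```text
time: 13.3
ee_pos: [0.492, 0.0919, 0.3157]
eef_rot: [0.992, 0.126, 0.0, 0.0]
ft_force: [-0.6, -0.8, 5.7]
width: 0.0119
grip_force: 25.0
```

```bash
python3 st.py
```

```text
13.3 [0.492  0.0919 0.3157] theta 0.254 q [ 0.31  0.19 -0.64  1.87  0.12  1.13 -1.69] F [-0.6 -0.8  5.7] T [-0.05  0.11 -0.04] 0.0119 25.0019853701815
```

Call:
{"op": "move_arm", "data": {
  "steps": [
    {"dx": 0,"dy": 0,"dz": 0.028,"spin": 0.1},
    {"dx": 0,"dy": 0,"dz": 0.028,"spin": 0.1},
    {"dx": 0,"dy": 0,"dz": 0.028,"spin": 0.1},
    {"dx": 0,"dy": 0,"dz": 0.028,"spin": 0.1},
    {"dx": 0,"dy": 0,"dz": 0.028,"spin": 0.1},
    {"dx": 0,"dy": 0,"dz": 0,"spin": 0}
  ]
}}

```text
time: 13.9
ee_pos: [0.492, 0.0919, 0.3144]
eef_rot: [0.992, -0.123, 0.0, -0.0]
ft_force: [0.1, 0.4, 7.2]
width: 0.0116
grip_force: 25.0
```

```bash
python3 st.py
```

```text
13.9 [0.492  0.0919 0.3144] theta -0.246 q [ 0.27  0.18 -0.59  1.87  0.11  1.12 -2.18] F [0.1 0.4 7.2] T [ 0.01  0.13 -0.06] 0.0116 25.00206732423976
```

Register limit of joint 7 is near; release and regrasp half a turn back.

Call:
{"op": "move_arm", "data": {
  "steps": [
    {"dx": 0,"dy": 0,"dz": 0,"spin": 0},
    {"dx": 0,"dy": 0,"dz": 0,"spin": 0},
    {"dx": 0,"dy": 0,"dz": 0,"spin": 0},
    {"dx": 0,"dy": 0,"dz": 0,"spin": 0},
    {"dx": 0,"dy": 0,"dz": 0,"spin": 0},
    {"dx": 0,"dy": 0,"dz": 0,"spin": 0},
    {"dx": 0,"dy": 0,"dz": -1,"spin": 0},
    {"dx": 0,"dy": 0,"dz": -2,"spin": 0},
    {"dx": 0,"dy": 0,"dz": -2,"spin": 0}
  ],
  "claw": 4
}}

```text
time: 14.8
ee_pos: [0.4918, 0.0918, 0.3653]
eef_rot: [0.992, -0.123, -0.0, -0.0]
ft_force: [0.1, 0.3, 0.7]
width: 0.0402
grip_force: 0.0
```

Call:
{"op": "move_arm", "data": {
  "steps": [
    {"dx": 0,"dy": 0,"dz": 0,"spin": -0.14},
    {"dx": 0,"dy": 0,"dz": 0,"spin": -0.14},
    {"dx": 0,"dy": 0,"dz": 0,"spin": -0.14},
    {"dx": 0,"dy": 0,"dz": 0,"spin": -0.14},
    {"dx": 0,"dy": 0,"dz": 0,"spin": -0.14},
    {"dx": 0,"dy": 0,"dz": 0,"spin": -0.14},
    {"dx": 0,"dy": 0,"dz": 0,"spin": -0.14},
    {"dx": 0,"dy": 0,"dz": 0,"spin": -0.14},
    {"dx": 0,"dy": 0,"dz": 0,"spin": -0.14},
    {"dx": 0,"dy": 0,"dz": 0,"spin": -0.14},
    {"dx": 0,"dy": 0,"dz": 0,"spin": -0.14},
    {"dx": 0,"dy": 0,"dz": 0,"spin": -0.14}
  ]
}}

```text
time: 16.0
ee_pos: [0.492, 0.0918, 0.3649]
eef_rot: [0.752, 0.659, 0.0, 0.0]
ft_force: [0.7, -0.6, -0.4]
width: 0.0398
grip_force: 0.0
```

Call:
{"op": "move_arm", "data": {
  "steps": [
    {"dx": 0,"dy": 0,"dz": 0,"spin": -0.14},
    {"dx": 0,"dy": 0,"dz": 0,"spin": -0.14},
    {"dx": 0,"dy": 0,"dz": 0,"spin": -0.14},
    {"dx": 0,"dy": 0,"dz": 0,"spin": -0.14},
    {"dx": 0,"dy": 0,"dz": 0,"spin": -0.14},
    {"dx": 0,"dy": 0,"dz": 0,"spin": -0.14},
    {"dx": 0,"dy": 0,"dz": 0,"spin": -0.14},
    {"dx": 0,"dy": 0,"dz": 0,"spin": -0.14},
    {"dx": 0,"dy": 0,"dz": 0,"spin": -0.14},
    {"dx": 0,"dy": 0,"dz": 0,"spin": -0.14},
    {"dx": 0,"dy": 0,"dz": 0,"spin": -0.06},
    {"dx": 0,"dy": 0,"dz": 0,"spin": 0}
  ]
}}

```text
time: 17.2
ee_pos: [0.492, 0.0918, 0.3648]
eef_rot: [0.123, 0.992, -0.0, 0.0]
ft_force: [-1.1, -0.8, -0.8]
width: 0.04
grip_force: 0.0
```

```bash
python3 st.py; python3 - <<'E'
from h import *
import cv2
out=[]
c=imaging.camera("scene");u,v=proj(c,(.4922,.0915,.13)).astype(int)
im=cv2.resize(c["img"][v-30:v+30,u-35:u+35,::-1],None,fx=8,fy=8,interpolation=cv2.INTER_CUBIC)
cv2.imwrite("pics/c4.png",np.clip(im*2.0,0,255).astype(np.uint8))
E
```

```text
17.2 [0.492  0.0918 0.3648] theta 2.895 q [ 0.52  0.17 -0.86  1.8   0.13  1.23  0.95] F [-1.1 -0.8 -0.8] T [ 0.04 -0.16 -0.02] 0.04 0.0
```

View pics/c4.png

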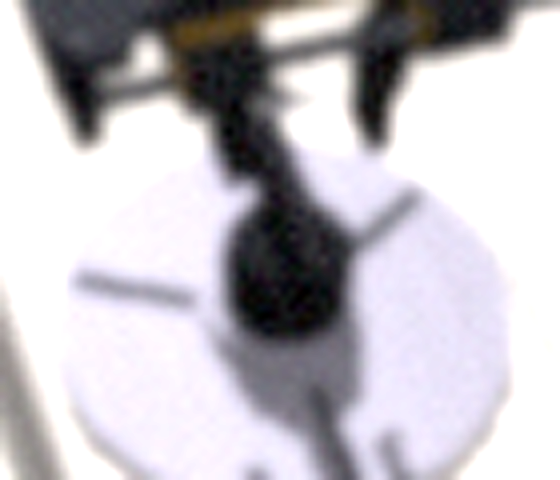

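The picture shows the nut on the spindle (hub at (288,270)) with the bar still along the old direction. I'll go down and regrip.

Call:
{"op": "move_arm", "data": {
  "steps": [
    {"dx": 0,"dy": 0,"dz": 2,"spin": 0},
    {"dx": 0,"dy": 0,"dz": 1.5,"spin": 0},
    {"dx": 0,"dy": 0,"dz": 0.9,"spin": 0},
    {"dx": 0,"dy": 0,"dz": 0.48,"spin": 0},
    {"dx": 0,"dy": 0,"dz": 0,"spin": 0}
  ]
}}

```text
time: 17.75
ee_pos: [0.4918, 0.0918, 0.3149]
eef_rot: [0.124, 0.992, -0.0, -0.0]
ft_force: [0.5, 0.1, 0.3]
width: 0.0398
grip_force: 0.0
```

```bash
python3 st.py
```

```text
17.75 [0.4918 0.0918 0.3149] theta 2.894 q [ 0.49  0.23 -0.85  1.86  0.19  1.14  0.9 ] F [0.5 0.1 0.3] T [ 0.12 -0.18 -0.01] 0.0398 0.0
```

Call:
{"op": "move_arm", "data": {
  "steps": [
    {"dx": 0,"dy": 0,"dz": 0,"spin": 0},
    {"dx": 0,"dy": 0,"dz": 0,"spin": 0},
    {"dx": 0,"dy": 0,"dz": 0,"spin": 0},
    {"dx": 0,"dy": 0,"dz": 0,"spin": 0},
    {"dx": 0,"dy": 0,"dz": 0,"spin": 0},
    {"dx": 0,"dy": 0,"dz": 0,"spin": 0},
    {"dx": 0,"dy": 0,"dz": 0,"spin": 0}
  ],
  "claw": 0.6
}}

```text
time: 18.45
ee_pos: [0.492, 0.0918, 0.3155]
eef_rot: [0.124, 0.992, 0.0, 0.0]
ft_force: [-0.9, 0.1, 1.5]
width: 0.0117
grip_force: 25.0
```

```bash
python3 st.py
```

```text
18.45 [0.492  0.0918 0.3155] theta 2.894 q [ 0.49  0.23 -0.85  1.86  0.19  1.14  0.9 ] F [-0.9  0.1  1.5] T [ 0.12 -0.17  0.01] 0.0117 25.000302214175463
```

Call:
{"op": "move_arm", "data": {
  "steps": [
    {"dx": 0,"dy": 0,"dz": 0.03,"spin": 0.1},
    {"dx": 0,"dy": 0,"dz": 0.03,"spin": 0.1},
    {"dx": 0,"dy": 0,"dz": 0.03,"spin": 0.1},
    {"dx": 0,"dy": 0,"dz": 0.03,"spin": 0.1},
    {"dx": 0,"dy": 0,"dz": 0,"spin": 0}
  ]
}}

```text
time: 18.95
ee_pos: [0.4921, 0.0917, 0.3143]
eef_rot: [0.319, 0.948, -0.0, 0.0]
ft_force: [0.8, -1.1, 0.7]
width: 0.0116
grip_force: 25.0
```

```bash
python3 st.py
```

```text
18.95 [0.4921 0.0917 0.3143] theta 2.492 q [ 0.45  0.22 -0.79  1.86  0.17  1.13  0.51] F [ 0.8 -1.1  0.7] T [-0.1  -0.35 -0.09] 0.0116 25.001581851392984
```

Call:
{"op": "move_arm", "data": {
  "steps": [
    {"dx": 0,"dy": 0,"dz": 0.03,"spin": 0.1},
    {"dx": 0,"dy": 0,"dz": 0.03,"spin": 0.1},
    {"dx": 0,"dy": 0,"dz": 0.02,"spin": 0.1},
    {"dx": 0,"dy": 0,"dz": 0,"spin": 0}
  ]
}}

```text
time: 19.35
ee_pos: [0.4921, 0.0917, 0.3136]
eef_rot: [0.456, 0.89, 0.0, 0.0]
ft_force: [1.1, 0.6, 2.8]
width: 0.0117
grip_force: 25.0
```

```bash
python3 st.py
```

```text
19.35 [0.4921 0.0917 0.3136] theta 2.195 q [ 0.42  0.21 -0.76  1.87  0.16  1.13  0.23] F [1.1 0.6 2.8] T [-0.22 -0.38 -0.08] 0.0117 25.00184444244951
```

Call:
{"op": "move_arm", "data": {
  "steps": [
    {"dx": 0,"dy": 0,"dz": 0.02,"spin": 0.08},
    {"dx": 0,"dy": 0,"dz": 0,"spin": 0.04},
    {"dx": 0,"dy": 0,"dz": 0,"spin": 0}
  ]
}}

```text
time: 19.65
ee_pos: [0.4921, 0.0916, 0.3135]
eef_rot: [0.507, 0.862, -0.0, 0.0]
ft_force: [1.3, -3.0, 5.0]
width: 0.0117
grip_force: 25.0
```

```bash
python3 st.py
```

```text
19.65 [0.4921 0.0916 0.3135] theta 2.078 q [ 0.4   0.21 -0.74  1.87  0.16  1.13  0.11] F [ 1.3 -3.   5. ] T [-0.41 -0.35  0.31] 0.0117 25.001312722451985
```

Resistance of 0.31 N m after 2.52 rad since the drop: snug. Let go and lift.

Call:
{"op": "move_arm", "data": {
  "steps": [
    {"dx": 0,"dy": 0,"dz": 0,"spin": 0},
    {"dx": 0,"dy": 0,"dz": 0,"spin": 0},
    {"dx": 0,"dy": 0,"dz": 0,"spin": 0},
    {"dx": 0,"dy": 0,"dz": 0,"spin": 0},
    {"dx": 0,"dy": 0,"dz": 0,"spin": 0},
    {"dx": 0,"dy": 0,"dz": 0,"spin": 0},
    {"dx": 0,"dy": 0,"dz": -1,"spin": 0},
    {"dx": 0,"dy": 0,"dz": -3,"spin": 0},
    {"dx": 0,"dy": 0,"dz": -4,"spin": 0},
    {"dx": 0,"dy": 0,"dz": -4,"spin": 0},
    {"dx": 0,"dy": 0,"dz": 0,"spin": 0}
  ],
  "claw": 4
}}

```text
time: 20.75
ee_pos: [0.4926, 0.0927, 0.4391]
eef_rot: [0.509, 0.861, 0.002, 0.004]
ft_force: [0.6, 0.8, 0.7]
width: 0.0399
grip_force: 0.0
```

```bash
python3 st.py; python3 - <<'E'
from h import *
import cv2
c=imaging.camera("scene");u,v=proj(c,(.4922,.0915,.13)).astype(int)
im=cv2.resize(c["img"][v-30:v+30,u-35:u+35,::-1],None,fx=8,fy=8,interpolation=cv2.INTER_CUBIC)
k=lambda X:((proj(c,X)-[u-35,v-30])*8).round()
print("expected hub bottom/top centre, bar top centre",k((.492,.0915,.095)),k((.492,.0915,.128)),k((.492,.0915,.155)))
cv2.imwrite("pics/c5.png",np.clip(im*2.0,0,255).astype(np.uint8))
E
```

```text
20.75 [0.4926 0.0927 0.4391] theta 2.074 q [ 0.44  0.09 -0.75  1.7   0.07  1.37  0.18] F [0.6 0.8 0.7] T [ 0.06 -0.11 -0.03] 0.0399 0.0
expected hub bottom/top centre, bar top centre [279. 303.] [283. 247.] [287. 199.]
```

View pics/c5.png

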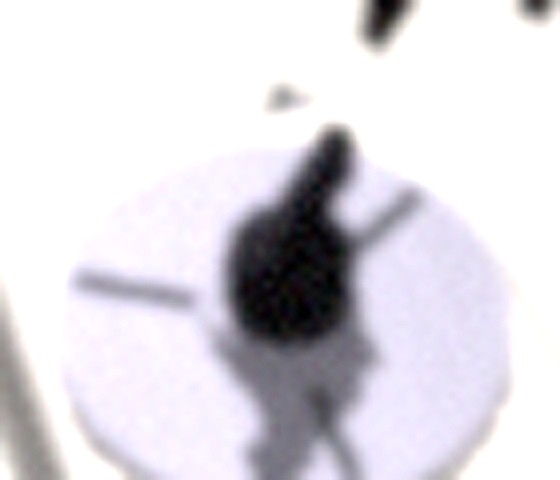

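The picture shows the nut upright and centred on the hub (hub at about (290,272)), with the bar at the final grip angle, (338,140) at its far end. The gripper is well clear.

```bash
python3 -c "
from bench import job
print(job.close_job())"
```

```text
the job is handed in; nothing more can be done
None
```

The wing nut is screwed down and snug on the disc's hub (0.31 N m at about 2.5 rad after the drop), the gripper is clear of everything, and the job is handed in at about 21 s; no verdict was returned.

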